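Line up the desk things by height

TASK

Line up the glue stick, the black-lidded jar, the orange pencil sharpener and the white charger on the row of four cork discs by height, one on each disc: the tallest on the disc next to the red game piece, then step by step down to the shortest on the disc next to the black cup. Stand each one upright, the way up it is now, in the middle of its disc and let go; leave the red game piece and the black cup where they stand.

Things in the scene. Friction and masses are not known exactly. Their poses are not given: they have to be found in the camera images.
- glue_mid (a point): glue stick, standing: yellow tube with red cap, 27 mm diameter, 92 mm tall; this point is on its axis half-way up (46 mm above its underside); z is its axis, up
- jar_mid (a point): round cream-white jar with black screw lid, standing on the open desk, 52 mm diameter, 70 mm tall; this point is on its axis half-way up (35 mm above its underside); z is its axis, up
- sharpener_mid (a point): round orange pencil sharpener: tub and ribbed lid both orange, a thin black seam between, a small black pencil hole with a white rim in its top, standing, 43 mm diameter (45 mm over the fine ribs of the lid), 48 mm tall; this point is on its axis half-way up (24 mm above its underside); z is its axis, up
- charger_mid (a point): white plug-in charger lying flat: a block 52 mm (along x) x 46 mm (along y) x 28 mm tall, with two short plug pins that stick out 18 mm at its +x end; this point is the centre of the block without the pins, half-way up (14 mm above its underside); z up. Grasp it across y (46 mm). Which way it is turned on its disc does not matter
- mark_1_top (a point): top centre of a light-brown cork disc, 60 mm across, 3 mm thick, fixed on a 3 mm grey felt runner (66 x 290 mm); its top lies 6 mm above the desk. Marks 1 to 4 lie in this order in a straight row, 75 mm from centre to centre, mark 1 farthest to the robot's left (+y). x is square to the row (away from the robot), y along the row from mark 4 to mark 1.
- mark_2_top (a point): top centre of a light-brown cork disc, 60 mm across, 3 mm thick, fixed on a 3 mm grey felt runner (66 x 290 mm); its top lies 6 mm above the desk. Second from the left. Overhead: a bookshelf board hangs 0.475 m above the desk, front edge at x = 0.61 m
- mark_3_top (a point): top centre of a light-brown cork disc, 60 mm across, 3 mm thick, fixed on a 3 mm grey felt runner (66 x 290 mm); its top lies 6 mm above the desk. Third from the left. Carry things across in front of the bookshelf (hand at x below about 0.52 m), not in a wide swing; desk front edge at x = 0.415 m
- mark_4_top (a point): top centre of a light-brown cork disc, 60 mm across, 3 mm thick, fixed on a 3 mm grey felt runner (66 x 290 mm); its top lies 6 mm above the desk. Farthest to the right (-y). At the far right another overhead board, at the same height, begins at y = -0.43 m
- pawn_mid (a point): red turned game piece, 40 mm diameter, 74 mm tall, standing loose on the desk about 80 mm beyond one end disc, either left or right of the row: it shows the tall end; this point is on its axis half-way up. Not to be moved
- cup_mid (a point): small black cup with two red brushes, 62 mm diameter, 80 mm tall with the brushes, standing loose on the desk about 80 mm beyond the other end disc: it shows the short end; this point is on its axis, 40 mm above its underside. Not to be moved
There are look-alikes about, which are no part of the job. Leave any purple look-alike of the part that bears glue_mid alone.

How it is judged:
By the outcome, as a careful person would: the job done as asked, in the order asked, and still so for the second after the job is handed in, with the robot touching nothing.
It also fails if it takes over 128 s, if anything falls off the work surface, if the arm or the gripper's body presses on something with over 40 N, if the wrist force passes 120 N, or if a joint passes its speed limit or range.

ROBOT

A 6-joint arm with a two-finger parallel gripper is mounted at the origin on a cart in front of the work surface, level with it; the furniture and walls round the work are solid. World frame = base frame: x ahead of the robot, y to its left, z up, the work surface at z = 0. Lengths are in m, angles in rad, forces in N, time in s.
With the tool pointing down it reaches from about 0.25 to 0.775 m from the base axis. Payload 4 kg.
Tool frame: the origin (TCP) lies on the mounting face of the last link; the fingertips stand 199 mm ahead of it and the grasp point (between the pads) lies 180 mm ahead of it; z points along the fingers, y is the line along which they close (so a half turn about z gives the same grasp; the last joint's range is limited). The gripper opens to 94 mm and grips with 3 to 60 N. Pads are 16 mm wide; open, the fingers measure 119 mm over their backs; the gripper's body (75 mm by 177 mm) begins 78 mm behind the grasp point.
Start: joints at [1.213, 0.087, 1.371, -0, 1.684, -0.103], TCP at [0.139, 0.532, 0.405] pointing down, gripper open.
Joint ranges: [-3.1, 3.1], [-0.76, 2.03], [0.27, 2.55], [-1.08, 4.22], [0.17, 2.65], [-2.57, 2.57]. Speed limits (rad/s): [2.79, 2.79, 3.14, 3.14, 3.14, 3.14].

INTERFACE

Orientations are given as a rotation vector (axis times angle).
In Python, from workcell import * gives the robot as it stands.
- The arm moves only by the shell command python3 -m crank 'ROWS' [FORCE]. ROWS is JSON, a list that holds one entry, the list of rows, each a list of 7 numbers: the closure, from 0 (fully open) to 1 (shut), then the shift along the tool's x, y, z in m, then the turn, a rotation vector about the tool's x, y, z in rad. A call has 1 to 20 rows; each row is the pose to reach, as a shift and turn from the pose commanded when the call began, along the tool's axes at that moment; what a row does not reach only later rows make up. A row lasts 1/10 s, in which the tool goes at most 50 mm and 8.59 degrees, less where a joint would pass 70% of its speed; a pose out of reach is approached as far as the arm can. A call with a gripper value outside its range is refused whole. The fingers move at their own pace and stop on an object; FORCE is the grip in N (left out, the last holds). Time passes only in rows, so rows that repeat a pose let the fingers close. It gives the time, the measured TCP pose, the force, the opening and the grip force at its end, in the units of the state.
- get_obs(): the state, without advancing time (a new reading comes with each control period).
- get_image(name): name is "scene" or "top" or "wrist"; returns a dict with "color" (420x560x3 uint8, red, green, blue), "depth" (420x560 float32, m along the optical axis (not along the pixel's ray), 0 where there is no reading), "mtx" (3x3 intrinsics, pixels), "position" and "attitude" of the camera in the world. Camera axes: x right, y up, looking along -z (the intrinsics and any distortion apply to the point x, -y, -z); pixel columns grow to the right and rows downward; lengths in m; the calibration is good to about 2 mm. The wrist camera is an equidistant fisheye: a pixel r from the principal point sees the ray r / f radians off the axis. A picture is of the moment at which its call begins.
- finish_job(): hands the job in; it is judged then, once.
The state is a dict: "time": time; "q": joint angles; "joint_vel": joint speeds; "joint_torque": joint torques, N m; "eef_pos": TCP position; "tcp_rot": TCP orientation; "wrist_force": force on the tool from outside, world axes, zero at the start; "torque": the same for the moment, N m; "width": finger opening in m; "grasp_force": force on a finger pad.
Only numpy, scipy, OpenCV 4.12 (cv2) and the standard library are available. Lean on these libraries where they do the work, as an engineer would, in place of code of your own. Each camera call takes 0.05 s, during which the arm holds its last target. There are 200 camera calls.

## Working session

There is one attempt and no reset: what is moved stays moved. The work goes in short steps, Python scripts to look and compute and a shell command to move; the robot and the scene stay as the last step left them, time stands still between calls to the robot, and variables do not carry over. Pictures are saved under pics/ and viewed, at most 14 in all, crops included, and the job is handed in when it is done.

```bash
mkdir -p pics; ls; python3 - <<'E'
from workcell import *
import cv2,numpy as np
o=get_obs();print({k:np.round(v,3) for k,v in o.items()})
for n in("scene","top"):
    i=get_image(n);np.savez(f"pics/{n}0.npz",**i);cv2.imwrite(f"pics/{n}0.png",i["color"][...,::-1]);print(n,i["mtx"],i["position"],i["attitude"],i.keys())
E
```

```text
pics
{'time': np.float64(0.0), 'q': array([ 1.213,  0.088,  1.372, -0.   ,  1.684, -0.103]), 'joint_vel': array([-0.001, -0.   , -0.001, -0.001,  0.001, -0.   ]), 'joint_torque': array([-0.0000e+00, -3.4019e+01, -3.0242e+01,  7.2000e-02,  3.3000e-02,
       -0.0000e+00]), 'eef_pos': array([0.139, 0.532, 0.404]), 'tcp_rot': array([-3.990e-01, -3.116e+00,  3.000e-03]), 'wrist_force': array([-0.192,  0.254, -0.195]), 'torque': array([-0.004, -0.003,  0.005]), 'grasp_force': np.float64(0.0), 'width': np.float64(0.094)}
scene [[484.78008992   0.         274.72904983]
 [  0.         484.78008992 212.54246047]
 [  0.           0.           1.        ]] [0.59928045 0.68654911 1.11913033] [0.11410733 0.82558331 2.80656602] dict_keys(['color', 'depth', 'mtx', 'position', 'attitude'])
top [[443.6363442    0.         281.78194858]
 [  0.         443.6363442  210.57324651]
 [  0.           0.           1.        ]] [0.29964094 0.04413384 1.37935825] [ 0.08580261 -0.09178722 -1.56143318] dict_keys(['color', 'depth', 'mtx', 'position', 'attitude'])
```

View pics/scene0.png

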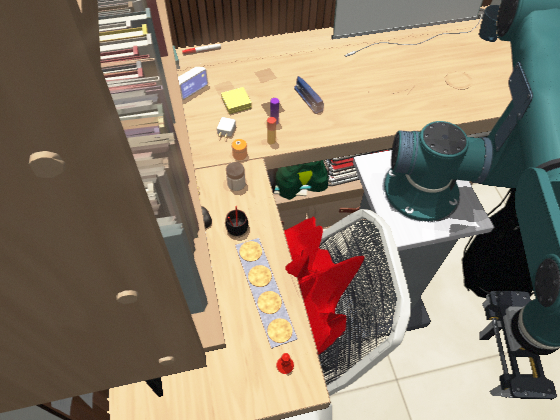

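View pics/top0.png

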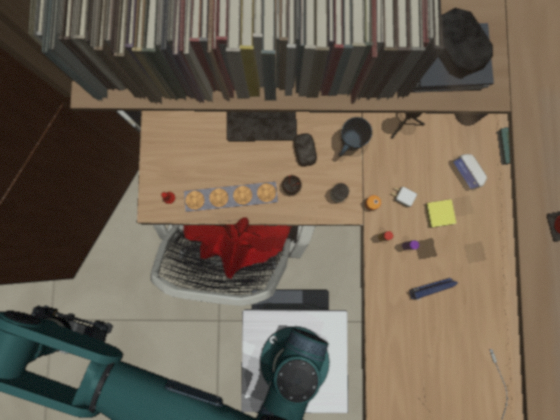

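The top view (up = +x, right = −y) shows the pawn at (168,197), left of the discs at (195..265, 200..192). The cup is at (291,185), the jar at (340,192), the sharpener at (373,203), the charger at (405,197), the glue stick at (388,236) and the purple look-alike at (413,245). So mark 1 is the tall end: glue goes on 1, jar on 2, sharpener on 3, charger on 4.

```bash
cat > h.py <<'E'
import numpy as np,cv2
from scipy.spatial.transform import Rotation as R
def cloud(i):
    d=i["depth"];K=i["mtx"];v,u=np.mgrid[:d.shape[0],:d.shape[1]]
    p=np.stack([(u-K[0,2])/K[0,0]*d,-(v-K[1,2])/K[1,1]*d,-d],-1)
    w=p@R.from_rotvec(i["attitude"]).as_matrix().T+i["position"]
    w[d==0]=np.nan
    return w
E
python3 - <<'E'
from h import *
top={'pawn':(168,197),'m1':(195,200),'m2':(219,198),'m3':(242,195),'m4':(265,192),'cup':(291,185),'jar':(340,192),'shp':(373,203),'chg':(405,197),'glue':(388,236),'purple':(413,245)}
sc={'pawn':(286,363),'m1':(281,329),'m2':(270,301),'m3':(260,275),'m4':(251,251),'cup':(237,222),'jar':(236,178),'shp':(239,149),'chg':(226,126),'glue':(271,128),'purple':(275,106)}
for n,L in(('top',top),('scene',sc)):
    i=np.load(f'pics/{n}0.npz');w=cloud(i);c=i['color'].astype(int)
    hsv=cv2.cvtColor(i['color'],cv2.COLOR_RGB2HSV)
    print(n)
    for k,(u,v) in L.items():
        s=w[v-22:v+23,u-22:u+23].reshape(-1,3)
        if k[0]=='m':
            hh=hsv[v-11:v+12,u-11:u+12].reshape(-1,3);s=w[v-11:v+12,u-11:u+12].reshape(-1,3);m=(hh[:,0]<30)&(hh[:,1]>90)
            q=s[m]
        else:
            c0=w[v,u];m=(s[:,2]>.012)&(np.hypot(*(s[:,:2]-c0[:2]).T)<.045);q=s[m]
        if len(q)==0: print(k,'none',w[v,u]);continue
        mm=(q[:,:2].min(0)+q[:,:2].max(0))/2
        t=q[q[:,2]>np.nanpercentile(q[:,2],95)-.008]
        print(k,len(q),'pt',w[v,u].round(3),'med',np.nanmedian(q,0).round(3),'mid',mm.round(3),'ext',np.ptp(q[:,:2],axis=0).round(3),'topmean',t.mean(0).round(3),'zmax',q[:,2].max().round(3))
a=cv2.imread('pics/scene0.png')[60:350,160:330];b=cv2.imread('pics/top0.png')[130:270,150:450]
cv2.imwrite('pics/z1.png',cv2.resize(a,None,fx=2,fy=2,interpolation=2))
cv2.imwrite('pics/z2.png',cv2.resize(b,None,fx=2.6,fy=2.6,interpolation=2))
E
```

```text
top
pawn 91 pt [0.491 0.387 0.037] med [0.492 0.39  0.045] mid [0.493 0.393] ext [0.028 0.032] topmean [0.494 0.393 0.069] zmax 0.075
m1 262 pt [0.487 0.311 0.005] med [0.487 0.313 0.006] mid [nan nan] ext [nan nan] topmean [0.488 0.313 0.007] zmax nan
m2 259 pt [0.494 0.236 0.005] med [0.497 0.239 0.006] mid [0.497 0.237] ext [0.057 0.054] topmean [0.496 0.238 0.007] zmax 0.012
m3 258 pt [0.504 0.164 0.007] med [0.504 0.164 0.006] mid [nan nan] ext [nan nan] topmean [0.504 0.164 0.006] zmax nan
m4 259 pt [0.514 0.092 0.004] med [0.514 0.089 0.006] mid [nan nan] ext [nan nan] topmean [0.514 0.089 0.007] zmax nan
cup 201 pt [0.535 0.011 0.014] med [0.532 0.011 0.036] mid [0.534 0.012] ext [0.058 0.062] topmean [0.532 0.012 0.055] zmax 0.08
jar 286 pt [ 0.505 -0.133  0.072] med [ 0.506 -0.131  0.069] mid [ 0.509 -0.133] ext [0.05  0.049] topmean [ 0.509 -0.134  0.071] zmax 0.077
shp 191 pt [ 0.476 -0.236  0.048] med [ 0.479 -0.234  0.048] mid [ 0.48  -0.237] ext [0.042 0.043] topmean [ 0.48  -0.237  0.049] zmax 0.056
chg 284 pt [ 0.498 -0.34   0.027] med [ 0.502 -0.34   0.028] mid [ 0.
[... 1109 characters left out ...]
pt [ 0.509 -0.108  0.062] med [ 0.509 -0.119  0.064] mid [ 0.508 -0.129] ext [0.052 0.046] topmean [ 0.508 -0.13   0.07 ] zmax 0.075
shp 247 pt [ 0.48  -0.215  0.052] med [ 0.479 -0.227  0.045] mid [ 0.478 -0.236] ext [0.043 0.046] topmean [ 0.478 -0.235  0.048] zmax 0.055
chg 255 pt [ 0.499 -0.331  0.03 ] med [ 0.5   -0.335  0.027] mid [ 0.499 -0.337] ext [0.06  0.071] topmean [ 0.5   -0.341  0.028] zmax 0.034
glue 209 pt [ 0.377 -0.256  0.072] med [ 0.377 -0.261  0.064] mid [ 0.375 -0.267] ext [0.026 0.028] topmean [ 0.375 -0.267  0.092] zmax 0.098
purple 181 pt [ 0.348 -0.331  0.081] med [ 0.348 -0.335  0.07 ] mid [ 0.349 -0.341] ext [0.027 0.032] topmean [ 0.349 -0.341  0.092] zmax 0.097
```

View pics/z1.png

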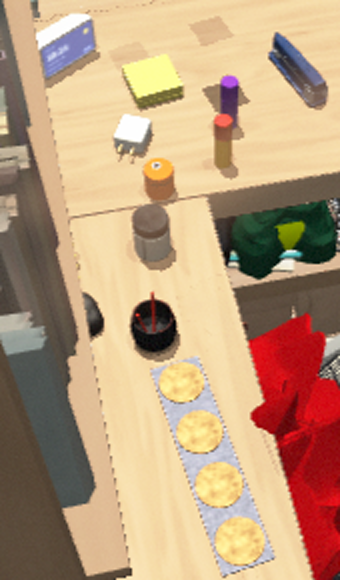

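View pics/z2.png

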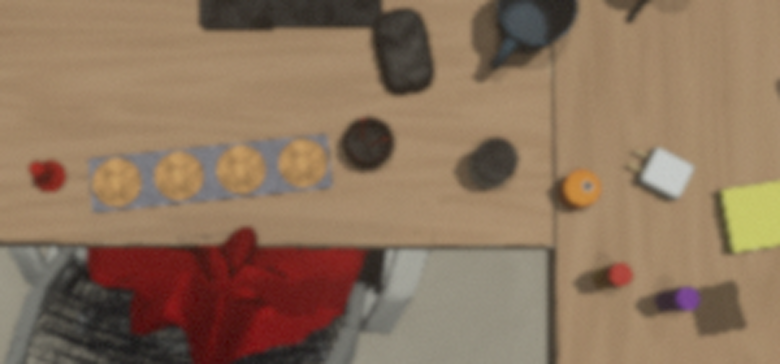

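Both cameras agree within 2–3 mm, and the measured heights match the given sizes (glue 92, jar 70, sharpener 48, charger 28 mm). Next I'll write a target helper, get the charger angle and work out the first move.

```bash
cat >> h.py <<'E'
def go(x,y,z,yaw,base=None):
    """grasp-point target (world), yaw of tool y in deg -> tool-frame shift and turn; half turns allowed"""
    from workcell import get_obs
    o=get_obs();Rc=R.from_rotvec(o['tcp_rot']).as_matrix();pc=np.array(o['eef_pos'])
    a=np.radians(yaw);ty=np.array([np.cos(a),np.sin(a),0]);tz=np.array([0,0,-1.]);Rt=np.stack([np.cross(ty,tz),ty,tz],1)
    d=Rc.T@(np.array([x,y,z+.18])-pc);r=R.from_matrix(Rc.T@Rt).as_rotvec()
    g=pc+.18*Rc[:,2]
    print('t',o['time'].round(2),'grasp now',g.round(4),'yaw',np.degrees(np.arctan2(Rc[1,1],Rc[0,1])).round(1),'width',round(float(o['width']),4),'F',np.round(o['wrist_force'],1),'gf',round(float(o['grasp_force']),1))
    print('  shift',d.round(4),'turn',r.round(3),'rows>=',int(np.ceil(max(np.linalg.norm(d)/.05,np.degrees(np.linalg.norm(r))/8.59))))
E
python3 - <<'E'
from h import *
for n,(u,v) in(('top',(405,197)),('scene',(226,126))):
    i=np.load(f'pics/{n}0.npz');w=cloud(i)[v-22:v+23,u-22:u+23].reshape(-1,3)
    q=w[(w[:,2]>.021)&(np.hypot(w[:,0]-.5,w[:,1]+.3415)<.045)]
    print(n,cv2.minAreaRect(q[:,:2].astype(np.float32)))
go(.376,-.268,.2,6.7)
go(.376,-.268,.2,30)
E
```

```text
top ((0.5017935633659363, -0.34272444248199463), (0.05095759779214859, 0.04717499390244484), 62.722503662109375)
scene ((0.49835091829299927, -0.3429507911205292), (0.05657627806067467, 0.045193273574113846), 61.25505447387695)Traceback (most recent call last):
  File "<stdin>", line 6, in <module>
  File "h.py", line 16, in go
    print('t',o['time'].round(2),'grasp now',g.round(4),'yaw',np.degrees(np.arctan2(Rc[1,1],Rc[0,1])).round(1),'width',round(float(o['width']),4),'F',np.round(o['wrist_force'],1),'gf',round(float(o['grasp_force']),1))
              ^^^^^^^^^^^^^^^
AttributeError: 'float' object has no attribute 'round'
```

```bash
sed -i "s/o\['time'\].round(2)/round(float(o['time']),2)/" h.py; python3 -c "
from h import *
go(.376,-.268,.2,6.7)"
```

```text
t 0.1 grasp now [0.1385 0.5318 0.2236] yaw 75.4 width 0.0942 F [ 1.5 -0.2  0.4] gf 0.0
  shift [-0.4314 -0.7144  0.0249] turn [-2.000e-03  1.000e-03  1.199e+00] rows>= 17
```

```bash
python3 -c "
from h import *
w=cloud(np.load('pics/top0.npz'));print('chair zmax',np.nanmax(w[228:300,155:312,2]))
w=cloud(np.load('pics/scene0.npz'));print(np.nanmax(w[215:380,290:400,2]))"
```

```text
chair zmax 0.12291517699654197
0.12176068195228962
```

```bash
python3 -m crank '[[[0,-0.03,-0.03,0,0,0,0.13],[0,-0.06,-0.06,0,0,0,0.26],[0,-0.09,-0.095,0,0,0,0.39],[0,-0.12,-0.13,0,0,0,0.52],[0,-0.15,-0.165,0,0,0,0.65],[0,-0.18,-0.2,0,0,0,0.78],[0,-0.21,-0.235,0,0,0,0.91],[0,-0.24,-0.27,0,0,0,1.04],[0,-0.27,-0.3,0,0,0,1.17],[0,-0.3,-0.333,0,0,0,1.2],[0,-0.316,-0.37,0,0,0,1.2],[0,-0.33,-0.41,0.005,0,0,1.2],[0,-0.34,-0.45,0.01,0,0,1.2],[0,-0.36,-0.49,0.01,0,0,1.2],[0,-0.37,-0.535,0.02,0,0,1.2],[0,-0.39,-0.58,0.02,0,0,1.2],[0,-0.4,-0.62,0.02,0,0,1.2],[0,-0.41,-0.66,0.02,0,0,1.2],[0,-0.431,-0.7,0.02,0,0,1.2],[0,-0.431,-0.714,0.02,0,0,1.2]]]' 20; python3 - <<'E'
from h import *
from workcell import get_image
go(.376,-.268,.06,6.7)
i=get_image('wrist');np.savez('pics/w1.npz',**i);cv2.imwrite('pics/w1.png',i['color'][...,::-1])
print(i['position'],i['attitude'],i['mtx'])
E
```

```text
time: 2.1
eef_pos: [0.3759, -0.2706, 0.3834]
tcp_rot: [-2.092, -2.342, 0.001]
wrist_force: [0.1, -0.2, -0.2]
width: 0.0937
grasp_force: 0.0
t 2.1 grasp now [ 0.3756 -0.2705  0.2034] yaw 6.5 width 0.0937 F [ 0.1 -0.2 -0.2] gf 0.0
  shift [0.0025 0.0006 0.1434] turn [-0.001 -0.001 -0.004] rows>= 3
[ 0.36703737 -0.19219169  0.36266492] [-0.27214887 -0.01435987  0.11152166] [[325.1922621    0.         274.47867791]
 [  0.         325.1922621  217.00243654]
 [  0.           0.           1.        ]]
```

View pics/w1.png

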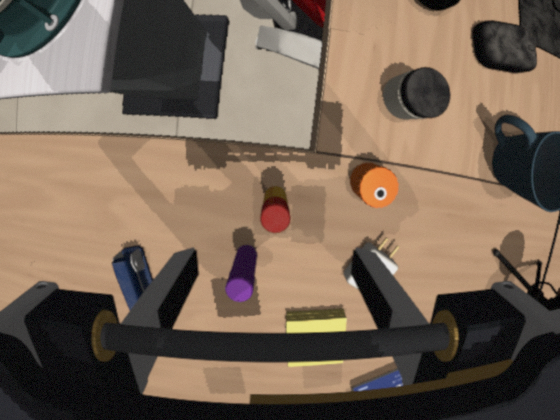

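The wrist view puts the red cap at (275,217), almost on the optical axis. Reprojected at z = 0.092, that gives about (0.375, −0.268), matching the estimate, and the purple one at (242,280) is clear of the fingers. I'll descend and grip.

```bash
python3 -m crank '[[[0,0.001,0,0.03,0,0,0],[0,0.002,0,0.07,0,0,0],[0,0.0025,0,0.11,0,0,0],[0,0.0025,0,0.135,0,0,0],[0,0.0025,0,0.148,0,0,0],[0,0.0025,0,0.148,0,0,0],[1,0.0025,0,0.148,0,0,0],[1,0.0025,0,0.148,0,0,0],[1,0.0025,0,0.148,0,0,0],[1,0.0025,0,0.148,0,0,0],[1,0.0025,0,0.148,0,0,0],[1,0.0025,0,0.148,0,0,0],[1,0.0025,0,0.148,0,0,0],[1,0.0025,0,0.148,0,0,0]]]' 20; python3 -c "
from h import *
go(.486,.3135,.2,6.7)"
```

```text
time: 3.55
eef_pos: [0.3754, -0.2648, 0.2366]
tcp_rot: [-2.089, -2.346, -0.0]
wrist_force: [-0.4, 0.6, 0.0]
width: 0.0336
grasp_force: 0.0
t 3.55 grasp now [ 0.3754 -0.2648  0.0566] yaw 6.6 width 0.0336 F [-0.4  0.6  0. ] gf 0.0
  shift [ 0.5617  0.1767 -0.1433] turn [-0.    -0.    -0.001] rows>= 13
```

```bash
python3 -m crank '[[[1,0,0,0,0,0,0],[1,0,0,0,0,0,0],[1,0,0,0,0,0,0],[1,0,0,0,0,0,0],[1,0,0,-0.02,0,0,0],[1,0,0,-0.06,0,0,0],[1,0,0,-0.1,0,0,0],[1,0,0,-0.14,0,0,0],[1,0,0,-0.15,0,0,0],[1,0,0,-0.15,0,0,0]]]' 20; for k in 1 2; do python3 -c "
from h import *
go(.486,.3135,.2,6.7)"; done
```

```text
time: 4.55
eef_pos: [0.3757, -0.265, 0.3885]
tcp_rot: [2.086, 2.343, 0.0]
wrist_force: [-0.9, -0.2, -0.5]
width: 0.0271
grasp_force: 20.0
t 4.55 grasp now [ 0.3763 -0.2655  0.2085] yaw 6.7 width 0.0271 F [-0.9 -0.2 -0.5] gf 20.0
  shift [0.5619 0.1765 0.0072] turn [ 0.003  0.003 -0.001] rows>= 12
t 4.55 grasp now [ 0.3763 -0.2655  0.2085] yaw 6.7 width 0.0271 F [-0.9 -0.2 -0.5] gf 20.0
  shift [0.5619 0.1765 0.0072] turn [ 0.003  0.003 -0.001] rows>= 12
```

```bash
python3 -m crank '[[[1,0.02,0.005,0,0,0,0],[1,0.05,0.015,0,0,0,0],[1,0.09,0.028,0,0,0,0],[1,0.135,0.042,0,0,0,0],[1,0.18,0.056,0,0,0,0],[1,0.225,0.07,0,0,0,0],[1,0.27,0.084,0,0,0,0],[1,0.315,0.098,0,0,0,0],[1,0.36,0.112,0,0,0,0],[1,0.405,0.126,0,0,0,0],[1,0.45,0.14,0,0,0,0],[1,0.49,0.154,0,0,0,0],[1,0.525,0.165,0,0,0,0],[1,0.55,0.173,0,0,0,0],[1,0.564,0.1765,0,0,0,0],[1,0.564,0.1765,0,0,0,0],[1,0.564,0.1765,0,0,0,0],[1,0.564,0.1765,0,0,0,0]]]' 20; python3 - <<'E'
from h import *
from workcell import get_image
go(.486,.3135,.063,6.7)
for n in('top','scene'):
    i=get_image(n);w=cloud(i)
    m=(np.abs(w[...,0]-.486)<.06)&(np.abs(w[...,1]-.3135)<.05)&(w[...,2]>.14)&(w[...,2]<.23)
    h=cv2.cvtColor(i['color'],cv2.COLOR_RGB2HSV);m&=(h[...,1]>120);q=w[m]
    t=q[q[:,2]>np.percentile(q[:,2],90)-.02] if len(q) else q
    print(n,len(q),q.mean(0),q.min(0),q.max(0))
    cv2.imwrite(f'pics/{n}2.png',i['color'][...,::-1])
go(.486,.3135,.063,6.7)
E
```

```text
time: 6.35
eef_pos: [0.4855, 0.3145, 0.3864]
tcp_rot: [2.091, 2.345, -0.001]
wrist_force: [-0.5, -0.2, 0.5]
width: 0.0265
grasp_force: 20.0
t 6.35 grasp now [0.4854 0.3144 0.2064] yaw 6.6 width 0.0265 F [-0.5 -0.2  0.5] gf 20.0
  shift [-0.001   0.0005  0.1434] turn [-0.001  0.001 -0.002] rows>= 3<stdin>:9: RuntimeWarning: Mean of empty slice.
  ret = um.true_divide(
Traceback (most recent call last):
ValueError: zero-size array to reduction operation minimum which has no identity
```

```bash
python3 -m crank '[[[1,0,0,0.02,0,0,0],[1,0,0,0.05,0,0,0],[1,0,0,0.09,0,0,0],[1,0,0,0.12,0,0,0],[1,0,0,0.132,0,0,0],[1,0,0,0.138,0,0,0],[1,0,0,0.141,0,0,0],[1,0,0,0.1425,0,0,0],[1,0,0,0.1425,0,0,0],[1,0,0,0.1425,0,0,0]]]' 20; python3 -c "
from h import *
go(.486,.3135,.0615,6.7)"
```

```text
time: 7.4
eef_pos: [0.4859, 0.316, 0.2455]
tcp_rot: [2.088, 2.346, 0.004]
wrist_force: [-0.5, 0.2, 0.8]
width: 0.027
grasp_force: 20.0
t 7.4 grasp now [0.4862 0.3162 0.0655] yaw 6.7 width 0.027 F [-0.5  0.2  0.8] gf 20.0
  shift [-0.0025 -0.0002  0.004 ] turn [ 0.002 -0.001 -0.001] rows>= 1
```

```bash
python3 -m crank '[[[1,0,0,0.001,0,0,0],[1,0,0,0.002,0,0,0],[1,0,0,0.002,0,0,0],[1,0,0,0.002,0,0,0]]]' 20
```

```text
time: 7.8
eef_pos: [0.4856, 0.3159, 0.2426]
tcp_rot: [2.089, 2.346, 0.001]
wrist_force: [0.4, -0.2, 1.6]
width: 0.027
grasp_force: 20.0
```

```bash
python3 -m crank '[[[0.6,0,0,0.0005,0,0,0],[0.6,0,0,0.0005,0,0,0],[0.4,0,0,0.0005,0,0,0],[0.3,0,0,0,0,0,0],[0.3,0,0,0,0,0,0],[0.3,0,0,-0.02,0,0,0],[0.3,0,0,-0.05,0,0,0],[0.2,0,0,-0.09,0,0,0],[0.1,0,0,-0.13,0,0,0],[0,0,0,-0.14,0,0,0],[0,0,0,-0.14,0,0,0]]]' 20; python3 -c "
from h import *
go(.5085,-.1315,.2,6.7)"
```

```text
time: 8.9
eef_pos: [0.4857, 0.3159, 0.3848]
tcp_rot: [2.088, 2.345, 0.008]
wrist_force: [-0.1, 0.4, -0.4]
width: 0.0926
grasp_force: 0.0
t 8.9 grasp now [0.4866 0.3164 0.2048] yaw 6.6 width 0.0926 F [-0.1  0.4 -0.4] gf 0.0
  shift [-0.447  -0.0292  0.0038] turn [ 0.005 -0.002 -0.001] rows>= 9
```

```bash
python3 -m crank '[[[0,-0.03,-0.002,0,0,0,0],[0,-0.07,-0.004,0,0,0,0],[0,-0.12,-0.008,0,0,0,0],[0,-0.17,-0.011,0,0,0,0],[0,-0.22,-0.014,0,0,0,0],[0,-0.27,-0.017,0,0,0,0],[0,-0.32,-0.02,0,0,0,0],[0,-0.37,-0.024,0,0,0,0],[0,-0.41,-0.027,0,0,0,0],[0,-0.438,-0.028,0,0,0,0],[0,-0.446,-0.029,0,0,0,0],[0,-0.446,-0.029,0,0,0,0],[0,-0.446,-0.029,0,0,0,0]]]'; python3 - <<'E'
from h import *
from workcell import get_image
go(.5085,-.1315,.045,6.7)
for n in('top','scene'):
    i=get_image(n);w=cloud(i);h=cv2.cvtColor(i['color'],cv2.COLOR_RGB2HSV)
    m=(np.abs(w[...,0]-.486)<.05)&(np.abs(w[...,1]-.3135)<.05)&(w[...,2]>.088)&(w[...,2]<.115);q=w[m]
    print(n,len(q),q.mean(0).round(4),np.median(q,0).round(4),((q.min(0)+q.max(0))/2).round(4))
    cv2.imwrite(f'pics/{n}3.png',i['color'][...,::-1])
go(.5085,-.1315,.045,6.7)
E
```

```text
time: 10.2
eef_pos: [0.5082, -0.1297, 0.3808]
tcp_rot: [-2.086, -2.345, 0.0]
wrist_force: [-0.0, -0.4, 0.6]
width: 0.0936
grasp_force: 0.0
t 10.2 grasp now [ 0.5078 -0.1294  0.2008] yaw 6.7 width 0.0936 F [-0.  -0.4  0.6] gf 0.0
  shift [-0.0022  0.0004  0.1558] turn [-0.002 -0.002 -0.   ] rows>= 4
top 71 [0.4863 0.3095 0.0969] [0.486  0.3091 0.0974] [0.4862 0.3094 0.0964]
scene 124 [0.4856 0.3125 0.097 ] [0.4858 0.3123 0.0977] [0.4851 0.3114 0.0949]
t 10.3 grasp now [ 0.5082 -0.129   0.2017] yaw 6.8 width 0.0941 F [-0.2 -0.7 -0.4] gf 0.0
  shift [-0.0025 -0.      0.1567] turn [-0.001 -0.001  0.001] rows>= 4
```

Glue is standing on disc 1: its top is at (0.486, 0.311, 0.097), about 2 mm off centre. Next is the jar.

```bash
python3 -m crank '[[[0,-0.001,0,0.03,0,0,0],[0,-0.0025,0,0.07,0,0,0],[0,-0.003,0,0.11,0,0,0],[0,-0.003,0,0.14,0,0,0],[0,-0.003,0,0.156,0,0,0],[0,-0.003,0,0.156,0,0,0],[0.3,-0.003,0,0.156,0,0,0],[1,-0.003,0,0.156,0,0,0],[1,-0.003,0,0.156,0,0,0],[1,-0.003,0,0.156,0,0,0],[1,-0.003,0,0.156,0,0,0],[1,-0.003,0,0.156,0,0,0],[1,-0.003,0,0.156,0,0,0],[1,-0.003,0,0.156,0,0,0]]]' 25; python3 -c "
from h import *
go(.4946,.239,.2,6.7)"
```

```text
time: 11.7
eef_pos: [0.5087, -0.1336, 0.2266]
tcp_rot: [2.089, 2.346, 0.0]
wrist_force: [-0.9, -0.0, 2.8]
width: 0.0515
grasp_force: 25.0
t 11.7 grasp now [ 0.5088 -0.1337  0.0466] yaw 6.6 width 0.0515 F [-0.9 -0.   2.8] gf 25.0
  shift [ 0.3717  0.0291 -0.1535] turn [ 0.     0.    -0.001] rows>= 9
```

```bash
python3 -m crank '[[[1,0,0,-0.02,0,0,0],[1,0,0,-0.055,0,0,0],[1,0,0,-0.095,0,0,0],[1,0,0,-0.125,0,0,0],[1,0.02,0.002,-0.13,0,0,0],[1,0.05,0.004,-0.13,0,0,0],[1,0.09,0.007,-0.13,0,0,0],[1,0.135,0.01,-0.13,0,0,0],[1,0.18,0.014,-0.13,0,0,0],[1,0.225,0.017,-0.13,0,0,0],[1,0.27,0.021,-0.13,0,0,0],[1,0.31,0.024,-0.13,0,0,0],[1,0.34,0.026,-0.13,0,0,0],[1,0.36,0.028,-0.13,0,0,0],[1,0.371,0.029,-0.13,0,0,0],[1,0.371,0.029,-0.13,0,0,0],[1,0.371,0.029,-0.13,0,0,0],[1,0.371,0.029,-0.13,0,0,0]]]'; for k in 1 2; do python3 -c "
from h import *
from workcell import get_image
go(.4946,.239,.052,6.7);get_image('top');go(.4946,.239,.052,6.7)"; done
```

```text
time: 13.5
eef_pos: [0.4947, 0.2373, 0.356]
tcp_rot: [2.091, 2.345, -0.001]
wrist_force: [0.6, -0.5, -2.3]
width: 0.0516
grasp_force: 25.0
t 13.5 grasp now [0.4947 0.2372 0.176 ] yaw 6.6 width 0.0516 F [ 0.6 -0.5 -2.3] gf 25.0
  shift [1.80e-03 1.00e-04 1.24e-01] turn [-0.     0.001 -0.002] rows>= 3
t 13.55 grasp now [0.4947 0.2372 0.1762] yaw 6.6 width 0.0518 F [-0.   0.4 -1.2] gf 25.0
  shift [1.800e-03 1.000e-04 1.242e-01] turn [-0.     0.    -0.003] rows>= 3
t 13.55 grasp now [0.4947 0.2372 0.1762] yaw 6.6 width 0.0518 F [-0.   0.4 -1.2] gf 25.0
  shift [1.800e-03 1.000e-04 1.242e-01] turn [-0.     0.    -0.003] rows>= 3
t 13.6 grasp now [0.4947 0.2373 0.1762] yaw 6.6 width 0.0517 F [ 1.   0.6 -2.2] gf 25.0
  shift [1.700e-03 1.000e-04 1.242e-01] turn [ 0.     0.    -0.003] rows>= 3
```

```bash
python3 -m crank '[[[1,0.001,0,0.02,0,0,0],[1,0.002,0,0.05,0,0,0],[1,0.002,0,0.085,0,0,0],[1,0.002,0,0.108,0,0,0],[1,0.002,0,0.117,0,0,0],[1,0.002,0,0.121,0,0,0],[1,0.002,0,0.1235,0,0,0],[1,0.002,0,0.1235,0,0,0],[1,0.002,0,0.1235,0,0,0]]]'
```

```text
time: 14.5
eef_pos: [0.4948, 0.2404, 0.2342]
tcp_rot: [2.088, 2.345, 0.004]
wrist_force: [0.4, -0.7, -1.2]
width: 0.052
grasp_force: 25.0
```

```bash
python3 -m crank '[[[1,0,0,0.001,0,0,0],[1,0,0,0.002,0,0,0],[1,0,0,0.0025,0,0,0],[1,0,0,0.0025,0,0,0]]]'
```

```text
time: 14.9
eef_pos: [0.4947, 0.2405, 0.2326]
tcp_rot: [2.088, 2.346, 0.004]
wrist_force: [-1.0, -0.8, 6.3]
width: 0.0517
grasp_force: 25.0
```

Contact (6 N). Now release, rise, and go on to the sharpener.

```bash
python3 -m crank '[[[0.3,0,0,0,0,0,0],[0.3,0,0,0,0,0,0],[0.15,0,0,0,0,0,0],[0.1,0,0,0,0,0,0],[0.1,0,0,0,0,0,0],[0.1,0,0,-0.02,0,0,0],[0.1,0,0,-0.05,0,0,0],[0.1,0,0,-0.09,0,0,0],[0,0,0,-0.13,0,0,0],[0,0,0,-0.14,0,0,0],[0,0,0,-0.14,0,0,0]]]'; python3 -c "
from h import *
go(.479,-.2365,.19,6.7)"
```

```text
time: 16.0
eef_pos: [0.4946, 0.2404, 0.3725]
tcp_rot: [2.087, 2.345, 0.007]
wrist_force: [-0.2, -0.1, -0.4]
width: 0.0937
grasp_force: 0.0
t 16.0 grasp now [0.4954 0.2407 0.1925] yaw 6.6 width 0.0937 F [-0.2 -0.1 -0.4] gf 0.0
  shift [-0.4719 -0.0707  0.0016] turn [ 0.005 -0.001 -0.001] rows>= 10
```

```bash
python3 -m crank '[[[0,-0.03,-0.005,0,0,0,0],[0,-0.07,-0.01,0,0,0,0],[0,-0.12,-0.018,0,0,0,0],[0,-0.17,-0.025,0,0,0,0],[0,-0.22,-0.033,0,0,0,0],[0,-0.27,-0.04,0,0,0,0],[0,-0.32,-0.048,0,0,0,0],[0,-0.37,-0.055,0,0,0,0],[0,-0.42,-0.063,0,0,0,0],[0,-0.455,-0.068,0,0,0,0],[0,-0.472,-0.0705,0,0,0,0],[0,-0.472,-0.0705,0,0,0,0],[0,-0.472,-0.0705,0,0,0,0]]]'; python3 - <<'E'
from h import *
from workcell import get_image
go(.479,-.2365,.03,6.7)
for n in('top','scene'):
    i=get_image(n);w=cloud(i)
    m=(np.abs(w[...,0]-.4946)<.045)&(np.abs(w[...,1]-.239)<.045)&(w[...,2]>.067)&(w[...,2]<.09);q=w[m]
    print(n,len(q),q.mean(0).round(4),np.median(q,0).round(4),((q.min(0)+q.max(0))/2).round(4))
go(.479,-.2365,.03,6.7)
E
```

```text
time: 17.3
eef_pos: [0.4789, -0.2358, 0.3687]
tcp_rot: [-2.086, -2.344, -0.001]
wrist_force: [0.4, 0.4, 0.2]
width: 0.0941
grasp_force: 0.0
t 17.3 grasp now [ 0.4786 -0.2353  0.1887] yaw 6.7 width 0.0941 F [0.4 0.4 0.2] gf 0.0
  shift [-0.0012  0.0003  0.1587] turn [-0.002 -0.003 -0.001] rows>= 4
top 230 [0.4958 0.2391 0.0758] [0.4957 0.2387 0.076 ] [0.496  0.2383 0.0759]
scene 373 [0.4945 0.2417 0.0752] [0.4947 0.2421 0.0755] [0.4941 0.2403 0.074 ]
t 17.4 grasp now [ 0.479  -0.2348  0.1897] yaw 6.8 width 0.0943 F [-0.7 -1.2  0.8] gf 0.0
  shift [-0.0017 -0.0002  0.1597] turn [-0.    -0.001  0.001] rows>= 4
```

The jar is centred on disc 2, with its top at 75 mm. Now I'll grasp the sharpener.

```bash
python3 -m crank '[[[0,-0.001,0,0.03,0,0,0],[0,-0.002,0,0.07,0,0,0],[0,-0.002,0,0.11,0,0,0],[0,-0.002,0,0.145,0,0,0],[0,-0.002,0,0.16,0,0,0],[0,-0.002,0,0.16,0,0,0],[0.4,-0.002,0,0.16,0,0,0],[1,-0.002,0,0.16,0,0,0],[1,-0.002,0,0.16,0,0,0],[1,-0.002,0,0.16,0,0,0],[1,-0.002,0,0.16,0,0,0],[1,-0.002,0,0.16,0,0,0],[1,-0.002,0,0.16,0,0,0],[1,-0.002,0,0.16,0,0,0],[1,-0.002,0,0.16,0,0,0]]]' 25; python3 -c "
from h import *
go(.5033,.1646,.2,6.7)"
```

```text
time: 18.9
eef_pos: [0.4791, -0.2387, 0.2103]
tcp_rot: [2.089, 2.346, 0.0]
wrist_force: [0.5, -0.4, 0.7]
width: 0.0423
grasp_force: 25.0
t 18.9 grasp now [ 0.4792 -0.2387  0.0303] yaw 6.6 width 0.0423 F [ 0.5 -0.4  0.7] gf 25.0
  shift [ 0.3978  0.0706 -0.1698] turn [ 0.     0.    -0.001] rows>= 9
```

```bash
python3 -m crank '[[[1,0,0,-0.02,0,0,0],[1,0,0,-0.055,0,0,0],[1,0,0,-0.095,0,0,0],[1,0,0,-0.125,0,0,0],[1,0.02,0.004,-0.13,0,0,0],[1,0.05,0.009,-0.13,0,0,0],[1,0.09,0.016,-0.13,0,0,0],[1,0.135,0.024,-0.13,0,0,0],[1,0.18,0.032,-0.13,0,0,0],[1,0.225,0.04,-0.13,0,0,0],[1,0.27,0.048,-0.13,0,0,0],[1,0.31,0.055,-0.13,0,0,0],[1,0.345,0.061,-0.13,0,0,0],[1,0.375,0.066,-0.13,0,0,0],[1,0.393,0.07,-0.13,0,0,0],[1,0.399,0.0705,-0.13,0,0,0],[1,0.399,0.0705,-0.13,0,0,0],[1,0.399,0.0705,-0.13,0,0,0]]]'; python3 -c "
from h import *
go(.5033,.1646,.0363,6.7)"
```

```text
time: 20.7
eef_pos: [0.503, 0.1651, 0.34]
tcp_rot: [2.09, 2.346, -0.001]
wrist_force: [-1.5, 0.2, -0.7]
width: 0.0424
grasp_force: 25.0
t 20.7 grasp now [0.5029 0.165  0.16  ] yaw 6.6 width 0.0424 F [-1.5  0.2 -0.7] gf 25.0
  shift [-0.0004  0.0003  0.1237] turn [-0.     0.001 -0.002] rows>= 3
```

```bash
python3 -m crank '[[[1,0,0,0.02,0,0,0],[1,0,0,0.05,0,0,0],[1,0,0,0.085,0,0,0],[1,0,0,0.108,0,0,0],[1,0,0,0.117,0,0,0],[1,0,0,0.121,0,0,0],[1,0,0,0.124,0,0,0],[1,0,0,0.125,0,0,0],[1,0,0,0.126,0,0,0],[1,0,0,0.126,0,0,0]]]'
```

```text
time: 21.7
eef_pos: [0.5036, 0.1658, 0.2163]
tcp_rot: [2.087, 2.345, 0.003]
wrist_force: [-1.6, -0.7, 5.1]
width: 0.0419
grasp_force: 25.0
```

```bash
python3 -m crank '[[[0.4,0,0,0,0,0,0],[0.4,0,0,0,0,0,0],[0.2,0,0,0,0,0,0],[0.2,0,0,0,0,0,0],[0.2,0,0,0,0,0,0],[0.2,0,0,-0.02,0,0,0],[0.2,0,0,-0.05,0,0,0],[0.1,0,0,-0.09,0,0,0],[0,0,0,-0.13,0,0,0],[0,0,0,-0.15,0,0,0],[0,0,0,-0.15,0,0,0]]]'; python3 -c "
from h import *
go(.5,-.3425,.18,-28)"
```

```text
time: 22.8
eef_pos: [0.5036, 0.166, 0.3685]
tcp_rot: [2.086, 2.343, 0.011]
wrist_force: [0.4, 1.1, 0.1]
width: 0.0941
grasp_force: 0.0
t 22.8 grasp now [0.5051 0.1663 0.1885] yaw 6.7 width 0.0941 F [0.4 1.1 0.1] gf 0.0
  shift [-0.5046 -0.0625  0.0075] turn [ 0.008 -0.003  0.605] rows>= 11
```

```bash
python3 -m crank '[[[0,-0.03,-0.004,0,0,0,0.06],[0,-0.07,-0.009,0,0,0,0.13],[0,-0.12,-0.015,0,0,0,0.2],[0,-0.17,-0.021,0,0,0,0.27],[0,-0.22,-0.027,0,0,0,0.34],[0,-0.27,-0.033,0,0,0,0.41],[0,-0.32,-0.04,0,0,0,0.48],[0,-0.37,-0.046,0,0,0,0.55],[0,-0.42,-0.052,0,0,0,0.605],[0,-0.46,-0.057,0,0,0,0.605],[0,-0.49,-0.061,0,0,0,0.605],[0,-0.504,-0.0625,0,0,0,0.605],[0,-0.504,-0.0625,0,0,0,0.605],[0,-0.504,-0.0625,0,0,0,0.605]]]'; python3 - <<'E'
from h import *
from workcell import get_image
go(.5,-.3425,.022,-28)
for n in('top','scene'):
    i=get_image(n);w=cloud(i)
    m=(np.abs(w[...,0]-.5033)<.035)&(np.abs(w[...,1]-.1646)<.035)&(w[...,2]>.045)&(w[...,2]<.07);q=w[m]
    print(n,len(q),q.mean(0).round(4),np.median(q,0).round(4),((q.min(0)+q.max(0))/2).round(4))
i=get_image('wrist');cv2.imwrite('pics/w4.png',i['color'][...,::-1]);np.savez('pics/w4.npz',**i)
go(.5,-.3425,.022,-28)
E
```

```text
time: 24.2
eef_pos: [0.4994, -0.341, 0.363]
tcp_rot: [-2.69, -1.617, -0.0]
wrist_force: [-0.0, -0.0, -0.3]
width: 0.0941
grasp_force: 0.0
t 24.2 grasp now [ 0.4992 -0.3406  0.183 ] yaw -28.0 width 0.0941 F [-0.  -0.  -0.3] gf 0.0
  shift [-0.0012  0.0016  0.161 ] turn [-0.002 -0.001  0.   ] rows>= 4
top 160 [0.5044 0.1665 0.0539] [0.5048 0.1663 0.054 ] [0.5048 0.1664 0.0527]
scene 236 [0.5032 0.1689 0.0532] [0.503  0.1693 0.0533] [0.5028 0.1661 0.0526]
t 24.35 grasp now [ 0.4996 -0.3403  0.1843] yaw -27.9 width 0.0945 F [-0.3 -0.2  0. ] gf 0.0
  shift [-0.0018  0.0013  0.1623] turn [-0.    -0.001  0.002] rows>= 4
```

View pics/w4.png

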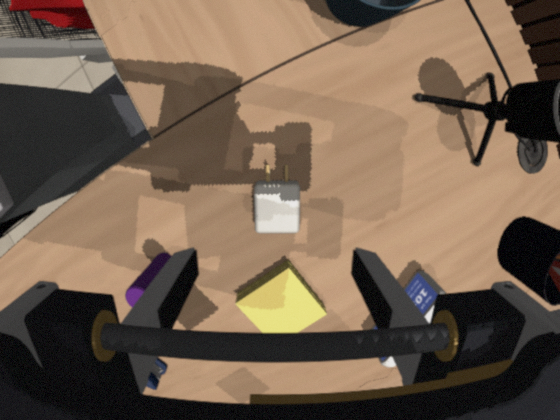

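The charger is seen square to the fingers at (277,210), with its pins up at (278,170). The sharpener is on disc 3 at (0.504, 0.167). I'll grasp the charger.

```bash
python3 -m crank '[[[0,-0.001,0.001,0.03,0,0,0],[0,-0.002,0.001,0.07,0,0,0],[0,-0.002,0.001,0.11,0,0,0],[0,-0.002,0.001,0.14,0,0,0],[0,-0.002,0.001,0.155,0,0,0],[0,-0.002,0.001,0.16,0,0,0],[0,-0.002,0.001,0.16,0,0,0],[0.4,-0.002,0.001,0.16,0,0,0],[1,-0.002,0.001,0.16,0,0,0],[1,-0.002,0.001,0.16,0,0,0],[1,-0.002,0.001,0.16,0,0,0],[1,-0.002,0.001,0.16,0,0,0],[1,-0.002,0.001,0.16,0,0,0],[1,-0.002,0.001,0.16,0,0,0],[1,-0.002,0.001,0.16,0,0,0]]]' 25; python3 -c "
from h import *
go(.512,.0901,.15,6.7)"
```

```text
time: 25.85
eef_pos: [0.4992, -0.3443, 0.2042]
tcp_rot: [2.693, 1.618, 0.0]
wrist_force: [1.5, -0.9, -0.2]
width: 0.046
grasp_force: 25.0
t 25.85 grasp now [ 0.4992 -0.3443  0.0242] yaw -28.0 width 0.046 F [ 1.5 -0.9 -0.2] gf 25.0
  shift [ 0.3895 -0.1928 -0.1258] turn [ 0.    -0.    -0.606] rows>= 10
```

```bash
python3 -m crank '[[[1,0,0,-0.02,0,0,0],[1,0,0,-0.055,0,0,0],[1,0,0,-0.095,0,0,0],[1,0,0,-0.125,0,0,0],[1,0.02,-0.01,-0.13,0,0,-0.05],[1,0.05,-0.025,-0.13,0,0,-0.11],[1,0.09,-0.045,-0.13,0,0,-0.17],[1,0.13,-0.064,-0.13,0,0,-0.23],[1,0.17,-0.084,-0.13,0,0,-0.29],[1,0.21,-0.104,-0.13,0,0,-0.35],[1,0.25,-0.124,-0.13,0,0,-0.41],[1,0.29,-0.144,-0.13,0,0,-0.47],[1,0.325,-0.161,-0.13,0,0,-0.53],[1,0.355,-0.176,-0.13,0,0,-0.58],[1,0.378,-0.187,-0.13,0,0,-0.605],[1,0.389,-0.193,-0.13,0,0,-0.605],[1,0.389,-0.193,-0.13,0,0,-0.605],[1,0.389,-0.193,-0.13,0,0,-0.605],[1,0.389,-0.193,-0.13,0,0,-0.605]]]'; python3 -c "
from h import *
go(.512,.0901,.0302,6.7)"
```

```text
time: 27.75
eef_pos: [0.5115, 0.0888, 0.3338]
tcp_rot: [-2.091, -2.345, 0.001]
wrist_force: [0.6, -0.0, -1.7]
width: 0.0459
grasp_force: 25.0
t 27.75 grasp now [0.5114 0.0887 0.1538] yaw 6.6 width 0.0459 F [ 0.6 -0.  -1.7] gf 25.0
  shift [0.0013 0.0008 0.1236] turn [-0.001  0.    -0.002] rows>= 3
```

```bash
python3 -m crank '[[[1,0,0,0.02,0,0,0],[1,0,0,0.05,0,0,0],[1,0,0,0.085,0,0,0],[1,0,0,0.108,0,0,0],[1,0,0,0.117,0,0,0],[1,0,0,0.121,0,0,0],[1,0,0,0.124,0,0,0],[1,0,0,0.125,0,0,0],[1,0,0,0.126,0,0,0],[1,0,0,0.126,0,0,0]]]'
```

```text
time: 28.75
eef_pos: [0.5121, 0.0898, 0.2102]
tcp_rot: [2.087, 2.345, 0.003]
wrist_force: [-1.8, -0.7, 6.2]
width: 0.046
grasp_force: 25.0
```

Contact. Release, rise and move clear of the view.

```bash
python3 -m crank '[[[0.4,0,0,0,0,0,0],[0.4,0,0,0,0,0,0],[0.2,0,0,0,0,0,0],[0.2,0,0,0,0,0,0],[0.2,0,0,0,0,0,0],[0.2,0,0,-0.02,0,0,0],[0.2,0,0,-0.05,0,0,0],[0.1,0,0,-0.09,0,0,0],[0,0,0,-0.13,0,0,0],[0,-0.03,0,-0.15,0,0,0],[0,-0.07,-0.02,-0.15,0,0,0],[0,-0.11,-0.05,-0.15,0,0,0],[0,-0.15,-0.08,-0.15,0,0,0],[0,-0.19,-0.11,-0.15,0,0,0],[0,-0.23,-0.13,-0.15,0,0,0],[0,-0.27,-0.14,-0.15,0,0,0],[0,-0.3,-0.15,-0.15,0,0,0],[0,-0.3,-0.15,-0.15,0,0,0]]]'; python3 - <<'E'
from h import *
from workcell import get_image
M={'glue':(.4859,.3135,.088,.115),'jar':(.4946,.239,.067,.09),'shp':(.5033,.1646,.045,.07),'chg':(.512,.0901,.028,.045),'pawn':(.493,.394,.06,.09),'cup':(.533,.012,.04,.1)}
for n in('top','scene'):
    i=get_image(n);w=cloud(i)
    for k,(x,y,a,b) in M.items():
        m=(np.abs(w[...,0]-x)<.037)&(np.abs(w[...,1]-y)<.037)&(w[...,2]>a)&(w[...,2]<b);q=w[m]
        if len(q):print(n,k,len(q),'off mm',((q.mean(0)[:2]-[x,y])*1e3).round(1),(((q.min(0)+q.max(0))/2)[:2]*1e3-[x*1e3,y*1e3]).round(1),'z',np.median(q[:,2]).round(4))
    c=i['color'][...,::-1]
    c=c[150:240,140:330] if n=='top' else c[190:390,190:330]
    cv2.imwrite(f'pics/{n}9.png',cv2.resize(c,None,fx=3,fy=3,interpolation=2)[:600])
E
```

```text
time: 30.55
eef_pos: [0.3963, -0.2285, 0.3579]
tcp_rot: [2.095, 2.341, -0.002]
wrist_force: [1.0, 0.4, -0.8]
width: 0.0939
grasp_force: 0.0
top glue 70 off mm [ 0.4 -3.6] [ 0.3 -3. ] z 0.0973
top jar 230 off mm [1.2 0. ] [ 1.4 -0.4] z 0.076
top shp 161 off mm [1.1 1.8] [1.2 1.7] z 0.0538
top chg 240 off mm [0.9 0.7] [ 2.3 -0. ] z 0.0338
top pawn 32 off mm [ 1.2 -1.1] [ 1.4 -0.7] z 0.0678
top cup 90 off mm [-3.7  0.6] [0.3 0. ] z 0.0507
scene glue 121 off mm [-0.4 -1.3] [-0.9 -2.8] z 0.0972
scene jar 365 off mm [-0.3  2.4] [-0.4  1.1] z 0.0756
scene shp 236 off mm [-0.3  4.4] [-0.9  2. ] z 0.0533
scene chg 327 off mm [-0.4  3. ] [-0.8  2. ] z 0.0338
scene pawn 67 off mm [0.7 2.3] [0.6 1.7] z 0.0683
scene cup 179 off mm [0.7 4.6] [-0.7  1.4] z 0.0491
```

View pics/scene9.png

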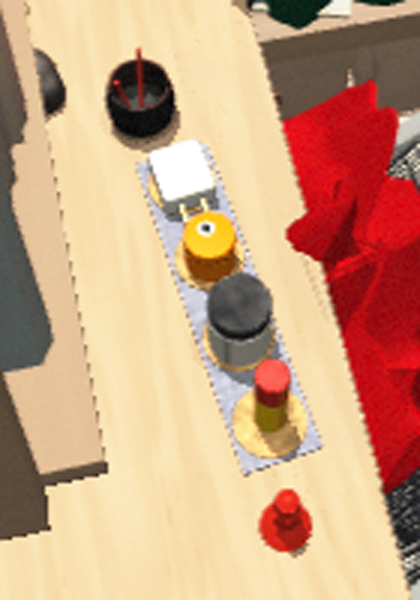

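View pics/top9.png

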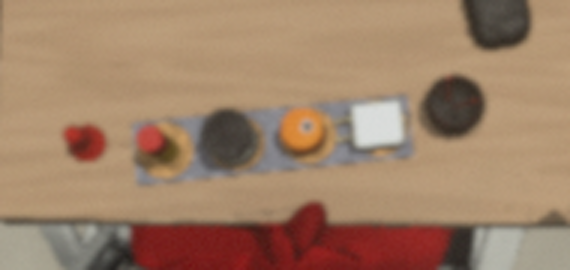

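The final views show glue, jar, sharpener and charger standing on discs 1–4, each within about 3 mm of its centre. The pawn and cup haven't moved, and the hand is clear, so I'll hand in.

```bash
python3 -c "
from workcell import *
print(finish_job())"
```

```text
the job is handed in; nothing more can be done
None
```

The job is handed in: glue stick, jar, sharpener and charger stand upright on discs 1 to 4, tallest next to the red game piece, each within about 3 mm of its disc's centre, with the game piece and cup unmoved, at about 31 s on the robot's clock.

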